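Ready and start the key-cutting machine

ROBOT

A 6-joint arm with a two-finger parallel gripper is mounted at the origin on the work surface. World frame = base frame: x ahead of the robot, y to its left, z up, the work surface at z = 0. Lengths are in m, angles in rad, forces in N, time in s.
With the tool pointing down it reaches from about 0.35 to 1 m from the base axis. Payload 7.1 kg.
Tool frame: the origin (TCP) lies midway between the tips of the shut fingers; the grasp point (between the pads) lies robot.hold_point_z behind it (robot.hold_point_z is the distance from the TCP to the grasp point, in m); z points along the fingers, y is the line along which they close (so a half turn about z gives the same grasp; the last joint's range is limited). The gripper opens to 85 mm and grips with 20 to 120 N. Pads are 22 mm wide; open, the fingers measure 114 mm over their backs; the gripper's body (76 mm by 85 mm) begins 54 mm behind the grasp point. The pads swing forward as they close: fully open they stand 13 mm farther back than shut.
Start: joints at [-1.206, 0.423, 1.63, -0, 1.089, -0.019], TCP at [0.234, -0.58, 0.231] pointing down, gripper open.
Joint ranges: [-3, 3], [-0.9, 2.11], [0.09, 2.58], [-1.31, 4.45], [0.11, 2.69], [-2.54, 2.54]. Speed limits (rad/s): [2.39, 2.39, 3.01, 3.14, 3.14, 3.14].

INTERFACE

Orientations are given as a rotation vector (axis times angle).
In Python, from workcell import robot gives the robot as it stands.
- The arm moves only by the tool arm_command, never from a script. Its argument "deltas" is text: rows parted by semicolons, each of 6 numbers parted by spaces: the shift along the tool's x, y, z in mm, then the turn, a rotation vector about the tool's x, y, z in degrees. In form: tx ty tz ax ay az; .... A call has 1 to 20 rows; each row is the pose to reach, as a shift and turn from the pose commanded when the call began, along the tool's axes at that moment; what a row does not reach only later rows make up. A row lasts 1/10 s, in which the tool goes at most 50 mm and 8.59 degrees, less where a joint would pass 70% of its speed; a pose out of reach is approached as far as the arm can. A call with a gripper value outside its range is refused whole. "fingers" is the opening, from 0 (shut) to 1 (fully open), set as the call begins (left out, the last holds). The fingers move at their own pace and stop on an object; "squeeze" is the grip in N (left out, the last holds). Time passes only in rows, so rows that repeat a pose let the fingers close. It gives the time, the measured TCP pose, the force, the opening and the grip force at its end, in the units of the state.
- robot.state(): the state, without advancing time (a new reading comes with each control period).
- robot.read_camera(name): name is "scene" or "top" or "wrist"; returns the picture (480x640x3 uint8, red, green, blue); there is no depth.
- robot.camera_info(name): a dict with "K" (3x3 intrinsics, pixels), "distortion" ([k1, k2, p1, p2, k3] as OpenCV has them; the pictures are not rectified), "rvec" (rotation vector, rad) and "tvec" (3), from world to camera coordinates, as OpenCV has them. Camera axes: x right, y down, z forward; pixel columns grow to the right and rows downward; lengths in m; the calibration is good to about 2 mm. A picture is of the moment at which its call begins: read the wrist's pose just before it. camera_info takes no time and is no camera call; for the wrist camera it gives the pose at the moment of the call.
- robot.job_done(): hands the job in; it is judged then, once.
The state is a dict: "time_s": time; "joint_pos": joint angles; "joint_velocities": joint speeds; "effort": joint torques, N m; "tool_pos": TCP position; "tool_rot": TCP orientation; "force": force on the tool from outside, world axes, zero at the start; "ft_torque": the same for the moment, N m; "grip_width": finger opening in m; "grasp_force": force on a finger pad.
Only numpy, scipy, OpenCV 4.12 (cv2) and the standard library are available. Lean on these libraries where they do the work, as an engineer would, in place of code of your own. Each camera call takes 0.05 s, during which the arm holds its last target. There are 200 camera calls.

TASK

The hand knob of the key machine is sitting high on its spindle: turn it until it drops fully home over the hidden drive keys. Only then start the machine on the console: press the long bar key, then the square key, then the round key, each all the way down and let up again, one at a time, and finish with everything released. Never press the cross-shaped key (emergency stop), and leave the padlock and the oil bottle where they stand.

Things in the scene. Friction and masses are not known exactly. Their poses are not given: they have to be found in the camera images.
- machine: grey key-cutting machine, fixed, base 240 x 180 x 30 mm; origin under the spindle axis at bench level, z up, +x towards its motor. Motor: aluminium cylinder lying along y, 83 mm thick, axis 125 mm to +x of the origin, top 122 mm above the bench. Two low steel rails stand 72 mm to either side of the spindle, tops 51 mm above the bench
- spindle_seat (a point): centre of the spindle's flat seat flange (76 mm wide), 40 mm above the bench, on the machine's origin axis. From it rise a round centring post 28 mm high and three drive keys 7 mm high, 8 mm wide, 120 degrees apart, all hidden under the knob. Which way the drive keys point is not told: this frame's x is the machine's, not the keys'
- knob: loose dark steel hand knob, about 0.35 kg, on the spindle: a disc 68 mm wide, 36 mm high, with a grip bar on top. Origin at the centre of its underside, z up, x along the bar. It first stands on the drive keys, origin 47 mm above the bench, and turns easily about the post; at home its origin is 40 mm above the bench and it turns no more, save about 0.08 rad of play either way
- knob_grip (a point): centre of the knob's upright grip bar, on its axis 51 mm above the knob's origin: bar 70 mm long (x), 16 mm thick (y), 30 mm high. Turned clockwise seen from above by about 0.3 to 1.5 rad from its start, three hidden slots 12 mm wide line up with the keys (within 0.08 rad) and the knob drops 7 mm by its own weight, but not while gripped tightly: hold it loosely or let go
- console: grey control console, fixed, 190 x 190 x 50 mm; origin under its centre at bench level, z up. It carries four key pods (72 mm square aluminium plates) in a 2 x 2 pattern 80 mm apart, parallel to its x and y; which key is in which place varies. Machine and console may stand on either side of each other
- bar_key_top (a point): centre of the top face of the long bar key, black, 62 mm long (along the console's y) and 24 mm wide; about 70 mm above the bench when up. It moves with the key
- square_key_top (a point): centre of the top face of the square key, black, 44 x 44 mm; about 70 mm above the bench when up
- round_key_top (a point): centre of the top face of the round key, black, 52 mm wide; about 70 mm above the bench when up
- cross_key_top (a point): centre of the top face of the cross-shaped (plus-shaped) emergency stop key, black, 52 mm across, arms 18 mm wide; about 70 mm above the bench. Not to be pressed
- bar_key (a joint): how far the long bar key is pressed: 0 up, 0.008 m fully down; a spring raises it again. 1.5 N starts it, about 5 N holds it fully down; count it as pressed from 6 mm
- square_key (a joint): how far the square key is pressed: 0 up, 0.008 m fully down; a spring raises it again. 1.5 N starts it, about 5 N holds it fully down; count it as pressed from 6 mm
- round_key (a joint): how far the round key is pressed: 0 up, 0.008 m fully down; a spring raises it again. 1.5 N starts it, about 5 N holds it fully down; count it as pressed from 6 mm
- cross_key (a joint): how far the cross key is pressed: 0 up, 0.008 m fully down; a spring raises it again. 1.5 N starts it, about 5 N holds it fully down; count it as pressed from 6 mm
- padlock: bystander: brass padlock standing upright, 52 mm wide, 28 mm thick, 78 mm tall with its shackle up; origin under its centre
- oil: bystander: upright grey oil bottle, 52 mm wide, 130 mm tall; origin under its centre
Things that resemble listed ones, but are neither listed nor needed, are in the scene too. There is more than one size of the knob; the one meant has the size given above.

How it is judged:
On the way, in this order (a step that is already met when the one before it is completed fails the run):
1. the knob has dropped fully home on its spindle (z of knob in the frame of machine between 0.036 and 0.042 m and horizontal distance between knob and machine below 0.006 m and angle between knob's own z axis and vertical below 0.06 rad), for 0.2 s.
2. the long bar key is pressed all the way down, the other keys up (all of step 1 and value of joint bar_key above 0.006 m and value of joint each of square_key, round_key, cross_key below 0.003 m), for 0.02 s.
3. the square key is pressed all the way down, the other keys up (all of step 1 and value of joint square_key above 0.006 m and value of joint each of bar_key, round_key, cross_key below 0.003 m), for 0.02 s.
4. the round key is pressed all the way down, the other keys up (all of step 1 and value of joint round_key above 0.006 m and value of joint each of bar_key, square_key, cross_key below 0.003 m), for 0.02 s.
At the end, for the whole second after the job is handed in: The knob rests fully home on its spindle, level, its origin within 2 mm of the home height over the machine (it started 7 mm high), and all four keys are up (less than 3 mm down) (all of step 1 and linear speed of knob below 0.02 m/s and value of joint each of bar_key, square_key, round_key, cross_key below 0.003 m); the robot touches nothing.
It fails at once if the cross-shaped stop key is pressed (3 mm or more) (value of joint cross_key above 0.003 m).
It fails at once if a key is pressed while the knob is not home (value of joint any of bar_key, square_key, round_key, cross_key above 0.003 m and not (z of knob in the frame of machine between 0.036 and 0.042 m and horizontal distance between knob and machine below 0.006 m and angle between knob's own z axis and vertical below 0.06 rad)).
It fails at once if two keys are down at once (value of joint each of bar_key, square_key above 0.003 m or value of joint each of bar_key, round_key above 0.003 m or value of joint each of square_key, round_key above 0.003 m).
It fails at once if the padlock or the oil bottle is moved by more than 30 mm (distance of any of padlock, oil from where it was at the start of the episode above 0.03 m).
It also fails if it takes over 61 s, if anything falls off the work surface, if the arm or the gripper's body presses on something with over 40 N, if the wrist force passes 120 N, or if a joint passes its speed limit or range.

## Working session

There is one attempt and no reset: what is moved stays moved. The work goes in short steps, Python scripts to look and compute and a tool call to move; the robot and the scene stay as the last step left them, time stands still between calls to the robot, and variables do not carry over. Pictures are saved under pics/ and viewed, at most 10 in all, crops included, and the job is handed in when it is done.

Besides the shell and the picture viewer there is one more tool, called after "Emit:" by a JSON object that holds its "method" and its "body". arm_command: Moves the arm, as the interface text tells. Its arguments: {"type":"object","properties":{"deltas":{"type":"string"},"fingers":{"type":"number"},"squeeze":{"type":"number"}},"required":["deltas"]}

```bash
mkdir -p pics
python3 - <<'E'
from workcell import robot
import cv2
for n in("top","scene"):
    cv2.imwrite(f"pics/{n}0.png",robot.read_camera(n)[:,:,::-1]); i=robot.camera_info(n); print(n,i)
s=robot.state();print(robot.hold_point_z,s['tool_pos'],s['tool_rot'],s['grip_width'],s['force'])
E
```

```text
top {'K': array([[514.08849101,   0.        , 320.16940491],
       [  0.        , 514.08849101, 236.96076165],
       [  0.        ,   0.        ,   1.        ]]), 'distortion': array([-0.12240105,  0.        ,  0.        ,  0.        ,  0.        ]), 'rvec': array([ 2.1810738 , -2.12109498,  0.19774392]), 'tvec': array([-0.01041069,  0.56456745,  0.80554539])}
scene {'K': array([[503.80070042,   0.        , 318.46860386],
       [  0.        , 503.80070042, 243.85248618],
       [  0.        ,   0.        ,   1.        ]]), 'distortion': array([-0.06083486,  0.        ,  0.        ,  0.        ,  0.        ]), 'rvec': array([ 1.5825591 ,  1.95034419, -0.80893101]), 'tvec': array([ 0.09255678, -0.32554626,  1.44625541])}
0.0187 [ 0.23385642 -0.57903339  0.23057879] [-3.08251659e+00 -5.98870962e-01  3.91546279e-04] 0.08516575952054128 [ 0.67015184  0.97286471 -0.40626403]
```

View pics/top0.png

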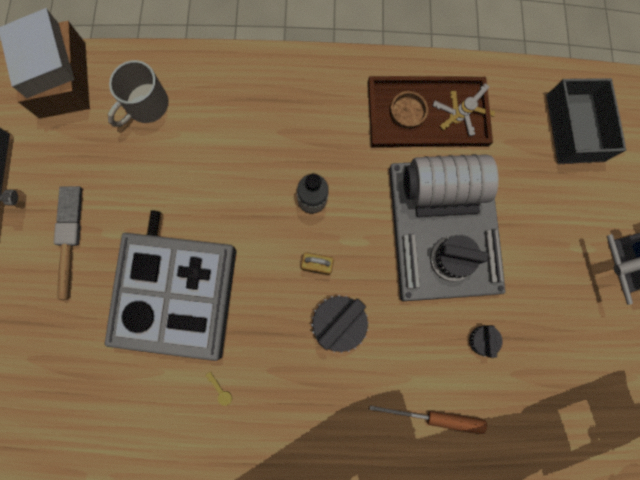

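View pics/scene0.png

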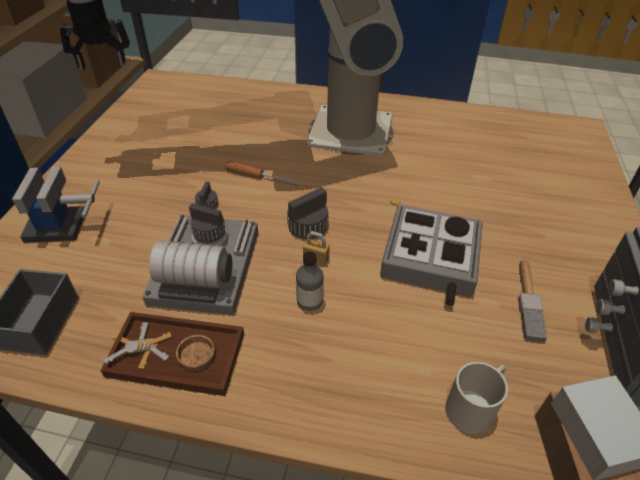

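Top view: the machine is on the right with its knob at about (460,257) px. The console is on the left: square key (145,267), cross (194,271), round (138,317), bar (188,323). The padlock is at (317,263) and the oil bottle at (313,193). The scene view agrees. Next I'll look at enlarged crops.

Run:
```python
import cv2,numpy as np
t=cv2.imread("pics/top0.png");s=cv2.imread("pics/scene0.png")
def c(im,x,y,w,h,k=4):
    o=cv2.resize(im[y:y+h,x:x+w],None,fx=k,fy=k,interpolation=cv2.INTER_CUBIC);o=cv2.convertScaleAbs(o,alpha=1.8,beta=10)
    for u in range(0,w,10):
        cv2.line(o,(u*k,0),(u*k,8 if u%20 else 16),(0,255,255),1)
        if u%20==0: cv2.putText(o,str(x+u),(u*k,26),0,.35,(0,255,255),1)
    for v in range(0,h,10):
        cv2.line(o,(0,v*k),(8,v*k),(0,255,255),1)
        if v%20==0: cv2.putText(o,str(y+v),(10,v*k+4),0,.35,(0,255,255),1)
    return o
a=np.hstack([c(t,390,150,120,150,4)[:600,:400],c(s,140,180,100,150,4)[:600,:400]])
cv2.imwrite("pics/c1.png",a)
b=np.hstack([c(t,100,225,140,140,2.8.__int__()*0+3)[:,:400],c(s,380,190,110,140,3)[:,:400]])
cv2.imwrite("pics/c2.png",b)
```

```text
(no output)
```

View pics/c1.png

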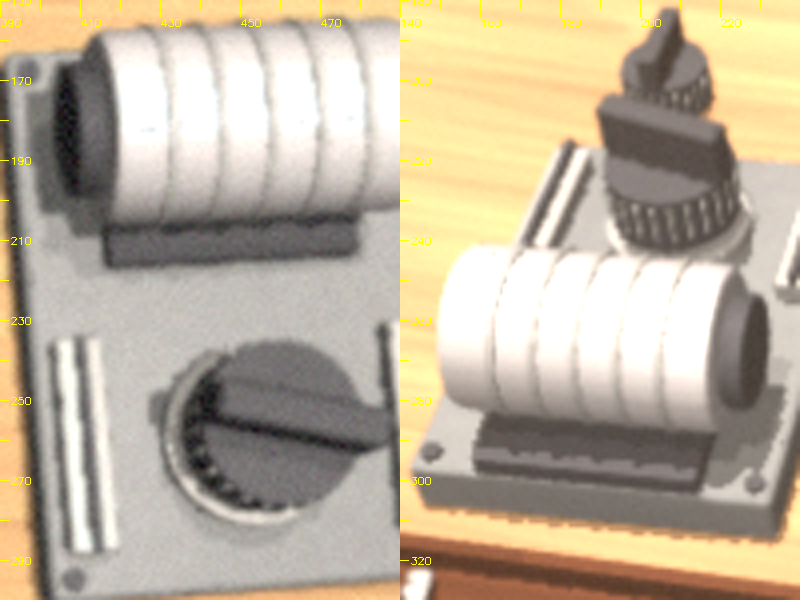

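View pics/c2.png

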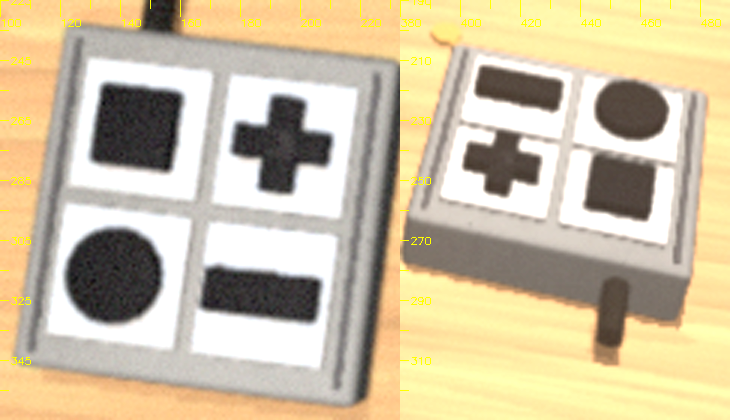

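Knob bar, top view: left end about (444,249), right end about (487,255). Scene view: about (190.5,204) to (220.5,211). The console keys show clearly in both views, so I'll triangulate them all.

```bash
cat > h.py <<'E'
import cv2,numpy as np
from scipy.optimize import least_squares
def proj(i,P):
    return cv2.projectPoints(np.array(P,float).reshape(-1,1,3),i['rvec'],i['tvec'],i['K'],i['distortion'])[0].reshape(-1,2)
def tri(obs,x0=(.6,0,.07)):
    r=least_squares(lambda X:np.concatenate([proj(i,[X])[0]-p for i,p in obs]),x0)
    return r.x,np.sqrt(np.mean(r.fun**2))
def onz(i,p,z):
    q=np.append(cv2.undistortPoints(np.array([[p]],float),i['K'],i['distortion'])[0,0],1)
    R=cv2.Rodrigues(i['rvec'])[0];c=-R.T@i['tvec'];d=R.T@q
    return c+d*(z-c[2])/d[2]
def blob(im,p,h=24,th=70):
    x,y=p;g=cv2.cvtColor(im,cv2.COLOR_BGR2GRAY)[y-h:y+h,x-h:x+h]
    n,l,s,c=cv2.connectedComponentsWithStats((g<th).astype(np.uint8))
    k=l[h,h]; return c[k]+[x-h,y-h],s[k,4]
E
python3 - <<'E'
from workcell import robot
from h import *
T=robot.camera_info("top");S=robot.camera_info("scene")
t=cv2.imread("pics/top0.png");s=cv2.imread("pics/scene0.png")
for n,a,b in[("bar",(188,323),(419,219)),("square",(145,267),(453,252)),("round",(138,317),(457,226)),("cross",(194,271),(414,243))]:
    A=blob(t,a);B=blob(s,b,18);X,e=tri([(T,A[0]),(S,B[0])]);print(n,A,B,X.round(4),e.round(2),onz(T,A[0],.07).round(4),onz(S,B[0],.07).round(4))
for a,b in[((444,249),(190.5,204)),((487,255),(220.5,211)),((444,249),(220.5,211)),((487,255),(190.5,204))]:
    X,e=tri([(T,a),(S,b)]);print(X.round(4),e)
for p in[(444,249),(487,255)]:print(onz(T,p,.113))
print(onz(T,(403,163),.03),onz(T,(401,299),.03))
s=robot.state();print(cv2.Rodrigues(s['tool_rot'])[0].round(3))
i=robot.camera_info("wrist");R=cv2.Rodrigues(i['rvec'])[0];print(-R.T@i['tvec'],R.round(3))
E
```

```text
bar (array([186.27915194, 322.62367491]), np.int32(566)) (array([419.1971831 , 218.89084507]), np.int32(284)) [0.4182 0.2131 0.0643] 0.43 [0.4182 0.2125 0.07  ] [0.4254 0.2112 0.07  ]
square (array([145.10138889, 266.93055556]), np.int32(720)) (array([453.15710723, 251.7605985 ]), np.int32(401)) [0.5042 0.2856 0.0645] 0.22 [0.5037 0.2843 0.07  ] [0.5104 0.284  0.07  ]
round (array([137.55018587, 316.45105328]), np.int32(807)) (array([456.68266667, 226.21333333]), np.int32(375)) [0.4249 0.2923 0.0645] 0.27 [0.4249 0.291  0.07  ] [0.4316 0.2903 0.07  ]
cross (array([193.45362563, 272.69645868]), np.int32(593)) (array([413.57846154, 243.88307692]), np.int32(325)) [0.4977 0.2063 0.0638] 0.39 [0.4971 0.2057 0.07  ] [0.5047 0.2046 0.07  ]
[ 0.5452 -0.205   0.1216] 12.874111653919593
[ 0.5285 -0.2303  0.1103] 11.727933746461954
[ 0.5407 -0.184   0.1156] 0.6210561165273214
[ 0.5332 -0.2516  0.1158] 0.5554499824074312
[ 0.5407756  -0.18354459  0.113     ]
[ 0.5333061  -0.25151606  0.113     ]
[ 0.70154799 -0.13579167  0.03      ] [ 0.46639985 -0.13236326  0.03      ]
[[ 0.927  0.374 -0.001]
 [ 0.374 -0.927  0.001]
 [ 0.    -0.001 -1.   ]]
[ 0.31172575 -0.54810431  0.37264539] [[ 0.374 -0.928 -0.   ]
 [-0.877 -0.353  0.325]
 [-0.301 -0.121 -0.946]]
```

All heights come out near 64–65 mm because the blobs include the key sides. That and the 80 mm pitch and 68 mm bar length match the text. Knob axis ≈ (0.537,-0.218), bar yaw ≈ 83.7°. Moving above the knob to refine with the wrist camera.

Emit:
{"method": "arm_command", "body": {"deltas": "416 -221 -30 0 0 -62;416 -221 -30 0 0 -62;416 -221 -30 0 0 -62;416 -221 -30 0 0 -62;416 -221 -30 0 0 -62;416 -221 -30 0 0 -62;416 -221 -30 0 0 -62;416 -221 -30 0 0 -62;416 -221 -30 0 0 -62;416 -221 -30 0 0 -62;416 -221 -30 0 0 -62;416 -221 -30 0 0 -62;416 -221 -30 0 0 -62;416 -221 -30 0 0 -62;416 -221 -30 0 0 -62", "fingers": 0.5, "squeeze": 20}}

```text
time_s: 1.6
tool_pos: [0.5364, -0.2198, 0.2613]
tool_rot: [-2.336, -2.1, 0.0]
force: [-0.0, 0.0, -0.5]
grip_width: 0.0426
grasp_force: 0.0
```

Run:
```python
from workcell import robot
from h import *
i=robot.camera_info("wrist");im=robot.read_camera("wrist")[:,:,::-1].copy()
import pickle;pickle.dump(i,open("w1.pkl","wb"));cv2.imwrite("pics/w1.png",im)
o=im.copy()
u=np.array([.0075,.0675])/.068;n=np.array([-u[1],u[0]]);c=np.array([.537,-.218])
P=[np.append(c+a*.035*u+b*.008*n,.113) for a,b in((1,1),(1,-1),(-1,-1),(-1,1))]
cv2.polylines(o,[proj(i,P).astype(np.int32)],True,(0,255,0),1)
q=[np.append(c+.034*np.array([np.cos(t),np.sin(t)]),.083) for t in np.linspace(0,6.28,60)]
cv2.polylines(o,[proj(i,q).astype(np.int32)],True,(0,255,255),1)
cv2.imwrite("pics/w1o.png",o);s=robot.state();print(s['tool_pos'],s['tool_rot'],s['force'],s['ft_torque'],s['time_s'],s['joint_pos'])
```

```text
[ 0.53652281 -0.21964173  0.26131992] [-2.33631101e+00 -2.10025185e+00  1.27599794e-04] [ 0.05669666  0.39669656 -0.7472889 ] [ 0.00780021 -0.00570972 -0.03309885] 1.65 [-4.09062673e-01  3.23526934e-01  1.70540102e+00 -6.77570400e-05
  1.11272710e+00 -3.02717629e-01]
```

View pics/w1o.png

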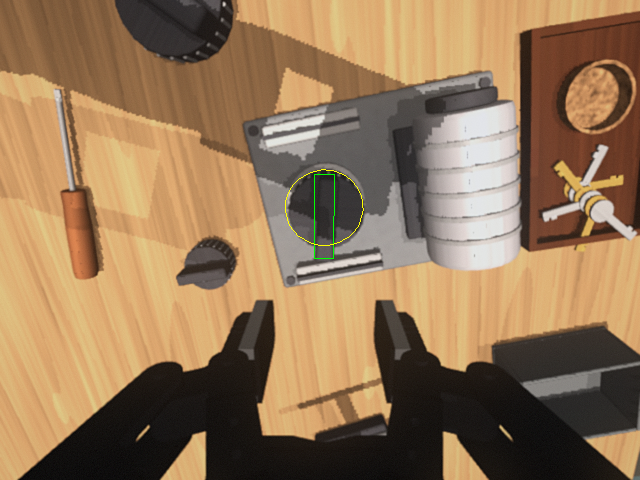

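The overlay (bar rectangle 315–335 × 174–259 px) lies on the knob; I'll check it closer.

Run:
```python
import cv2,numpy as np
f=lambda n:cv2.convertScaleAbs(cv2.resize(cv2.imread(n)[160:280,270:380],None,fx=3.6,fy=3.6,interpolation=cv2.INTER_CUBIC),alpha=2.8,beta=20)
cv2.imwrite("pics/w1c.png",np.hstack([f("pics/w1.png"),f("pics/w1o.png")]))
```

```text
(no output)
```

View pics/w1c.png

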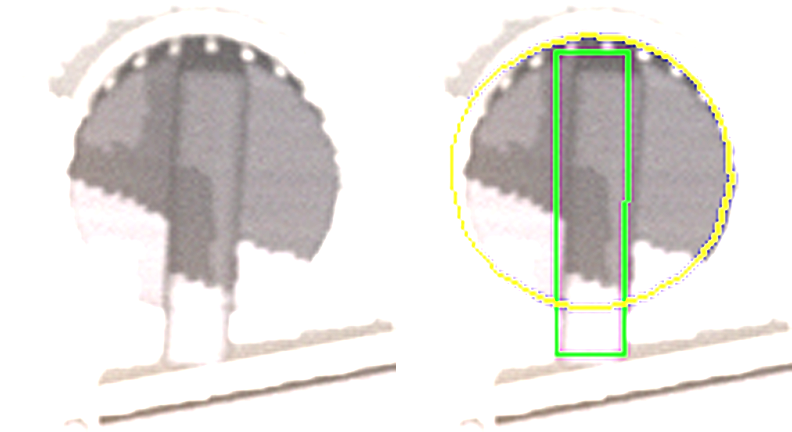

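Wrist crop: the real top-face corners are about (178,70), (246,70), (230,360), (166,360) in the crop, so the bar is turned a few degrees and shifted ~3 mm from the overlay. Fitting those corners.

Run:
```python
from h import *
import pickle
from workcell import robot
i=pickle.load(open("w1.pkl","rb"));T=robot.camera_info("top");S=robot.camera_info("scene")
px=np.array([(178,70),(246,70),(230,360),(166,360)])/3.6+[270,160]
print(np.array([onz(i,p,.113)[:2] for p in px]).round(4))
def pts(x):
    u=np.array([np.cos(x[2]),np.sin(x[2])]);n=np.array([-u[1],u[0]])
    return [np.append(x[:2]+a*.035*u+b*.008*n,x[3]) for a,b in((1,1),(1,-1),(-1,-1),(-1,1))]
def f(x,z=None):
    x=np.append(x[:3],z) if z else x
    return (proj(i,pts(x))-px).ravel()
for sgn in(1.46,1.46-np.pi):
  for z in(None,.113):
    r=least_squares(f,[.537,-.218,sgn]+([] if z else [.113]),kwargs={'z':z},x_scale=.01);print(r.x.round(4),np.degrees(r.x[2]).round(1),r.cost)
# two-view: end midpoints wrist + top
m=[(px[0]+px[1])/2,(px[2]+px[3])/2]
for a,b,c in((m[0],(444,249),(220.5,211)),(m[1],(487,255),(190.5,204))):print(tri([(i,a),(T,b),(S,c)]),tri([(i,a),(T,b)])[0])
```

```text
[[ 0.5366 -0.1866]
 [ 0.5511 -0.1882]
 [ 0.5411 -0.2547]
 [ 0.5263 -0.2532]]
[ 0.5385 -0.2242  1.4214  0.1008] 81.4 0.6369797019799874
[ 0.5388 -0.2209  1.4216] 81.5 6.635132951786801
[ 0.5385 -0.2242  1.4214  0.1008] 81.4 0.6369797019799247
[ 0.5388 -0.2209  1.4216] 81.5 6.635132951771826
(array([ 0.54305439, -0.18607421,  0.11566577]), np.float64(1.301119958326509)) [ 0.54390014 -0.1917284   0.08653312]
(array([ 0.5336626 , -0.25225433,  0.11619182]), np.float64(0.5854773801609718)) [ 0.53364643 -0.25295865  0.11406915]
```

Emit:
{"method": "arm_command", "body": {"deltas": "0 2 45 0 0 2;0 2 90 0 0 2;0 2 125 0 0 2;0 2 145 0 0 2;0 2 155 0 0 2;0 2 162 0 0 2;0 2 168 0 0 2;0 2 168 0 0 2"}}

```text
time_s: 2.45
tool_pos: [0.5392, -0.2192, 0.0935]
tool_rot: [2.371, 2.06, 0.0]
force: [0.0, -0.7, 0.4]
grip_width: 0.0423
grasp_force: 0.0
```

Emit:
{"method": "arm_command", "body": {"deltas": "0 0 0 0 0 0;0 0 0 0 0 0;0 0 0 0 0 0;0 0 0 0 0 0", "fingers": 0.235}}

```text
time_s: 2.85
tool_pos: [0.5392, -0.2191, 0.0937]
tool_rot: [2.371, 2.061, 0.0]
force: [-0.2, 0.6, 0.3]
grip_width: 0.0201
grasp_force: 0.0
```

Emit:
{"method": "arm_command", "body": {"deltas": "0 0 0 0 0 2;0 0 0 0 0 4;0 0 0 0 0 6;0 0 0 0 0 8;0 0 0 0 0 10;0 0 0 0 0 12;0 0 0 0 0 14;0 0 0 0 0 16;0 0 0 0 0 18;0 0 0 0 0 20;0 0 0 0 0 20"}}

```text
time_s: 3.95
tool_pos: [0.539, -0.219, 0.0934]
tool_rot: [2.693, 1.617, -0.0]
force: [-0.2, 0.4, -0.7]
grip_width: 0.0198
grasp_force: 0.4
```

```bash
cat > st.py <<'E'
from workcell import robot
s=robot.state();print(s['time_s'],s['force'].round(2),s['ft_torque'].round(3),s['grip_width'],s['grasp_force'],s['joint_pos'][5],s['effort'].round(2))
E
python3 st.py
```

```text
3.95 [-0.18  0.41 -0.7 ] [ 0.005  0.006 -0.045] 0.019834114405985526 0.3685550720547326 0.08271888036031701 [ 1.000e-02 -5.569e+01 -2.065e+01  1.000e-02 -1.000e-02  3.700e-01]
```

Emit:
{"method": "arm_command", "body": {"deltas": "0 0 0 0 0 2;0 0 0 0 0 4;0 0 0 0 0 6;0 0 0 0 0 8;0 0 0 0 0 10;0 0 0 0 0 10"}}

```text
time_s: 4.55
tool_pos: [0.5391, -0.219, 0.0934]
tool_rot: [2.823, 1.378, 0.0]
force: [-0.2, -0.2, -0.5]
grip_width: 0.0202
grasp_force: 0.4
```

Emit:
{"method": "arm_command", "body": {"deltas": "0 0 0 0 0 2;0 0 0 0 0 4;0 0 0 0 0 6;0 0 0 0 0 8;0 0 0 0 0 10;0 0 0 0 0 10"}}

```text
time_s: 5.15
tool_pos: [0.5391, -0.2191, 0.0934]
tool_rot: [2.932, 1.127, 0.0]
force: [0.2, 0.4, -0.8]
grip_width: 0.0198
grasp_force: 0.5
```

```bash
python3 st.py
```

```text
5.15 [ 0.17  0.42 -0.77] [-0.041 -0.015  0.018] 0.0198334332441632 0.5035876770853065 0.43042870325098515 [ 1.000e-02 -5.559e+01 -2.052e+01  1.000e-02  4.000e-02  3.700e-01]
```

Emit:
{"method": "arm_command", "body": {"deltas": "0 0 0 0 0 2;0 0 0 0 0 4;0 0 0 0 0 6;0 0 0 0 0 8;0 0 0 0 0 10;0 0 0 0 0 10"}}

```text
time_s: 5.75
tool_pos: [0.5391, -0.219, 0.0934]
tool_rot: [3.019, 0.868, 0.0]
force: [-0.4, -0.3, -0.1]
grip_width: 0.0204
grasp_force: 0.6
```

Emit:
{"method": "arm_command", "body": {"deltas": "0 0 0 0 0 2;0 0 0 0 0 4;0 0 0 0 0 6;0 0 0 0 0 8;0 0 0 0 0 10;0 0 0 0 0 10"}}

```text
time_s: 6.35
tool_pos: [0.5391, -0.2191, 0.0934]
tool_rot: [3.083, 0.602, 0.0]
force: [-0.8, -0.5, 0.8]
grip_width: 0.0201
grasp_force: 0.6
```

```bash
python3 st.py
```

```text
6.35 [-0.84 -0.48  0.79] [ 0.008 -0.026  0.019] 0.020066055552591548 0.585607883404009 0.7789582487530124 [ 2.000e-02 -5.544e+01 -2.042e+01  2.000e-02  5.000e-02  3.700e-01]
```

Emit:
{"method": "arm_command", "body": {"deltas": "0 0 0 0 0 2;0 0 0 0 0 4;0 0 0 0 0 6;0 0 0 0 0 8;0 0 0 0 0 10;0 0 0 0 0 10"}}

```text
time_s: 6.95
tool_pos: [0.5392, -0.2192, 0.0934]
tool_rot: [3.124, 0.331, 0.001]
force: [0.9, -1.0, -0.0]
grip_width: 0.0199
grasp_force: 0.6
```

Emit:
{"method": "arm_command", "body": {"deltas": "0 0 0 0 0 2;0 0 0 0 0 4;0 0 0 0 0 6;0 0 0 0 0 8;0 0 0 0 0 10;0 0 0 0 0 10"}}

```text
time_s: 7.55
tool_pos: [0.5393, -0.2193, 0.0934]
tool_rot: [3.141, 0.057, 0.001]
force: [0.1, -2.2, -0.5]
grip_width: 0.02
grasp_force: 0.9
```

```bash
python3 st.py
```

```text
7.55 [ 0.06 -2.2  -0.5 ] [-0.236 -0.251  0.015] 0.01996587652595346 0.8807355619501323 1.1277916821418925 [  0.61 -55.57 -19.7    0.23   0.43   0.38]
```

Side force and moment have grown, so I'll look with the wrist and scene cameras.

```bash
python3 - <<'E'
from workcell import robot
import cv2,numpy as np
w=robot.read_camera("wrist")[:,:,::-1];s=robot.read_camera("scene")[:,:,::-1];t=robot.read_camera("top")[:,:,::-1]
cv2.imwrite("pics/s2.png",s)
a=cv2.resize(w,(400,300));b=cv2.resize(s[150:300,120:320],(400,300),interpolation=cv2.INTER_CUBIC);c=cv2.resize(t[150:300,380:580],(400,300),interpolation=cv2.INTER_CUBIC);d=cv2.resize(w[150:450,120:520],(400,300))
cv2.imwrite("pics/m2.png",cv2.convertScaleAbs(np.vstack([np.hstack([a,b]),np.hstack([d,c])]),alpha=2,beta=10))
E
python3 st.py
```

```text
7.7 [ 1.42 -2.15 -0.98] [-0.281 -0.218  0.038] 0.020079547581666617 0.9687448607292026 1.1277893796224976 [ 6.900e-01 -5.543e+01 -1.955e+01  2.700e-01  4.700e-01  2.000e-02]
```

View pics/m2.png

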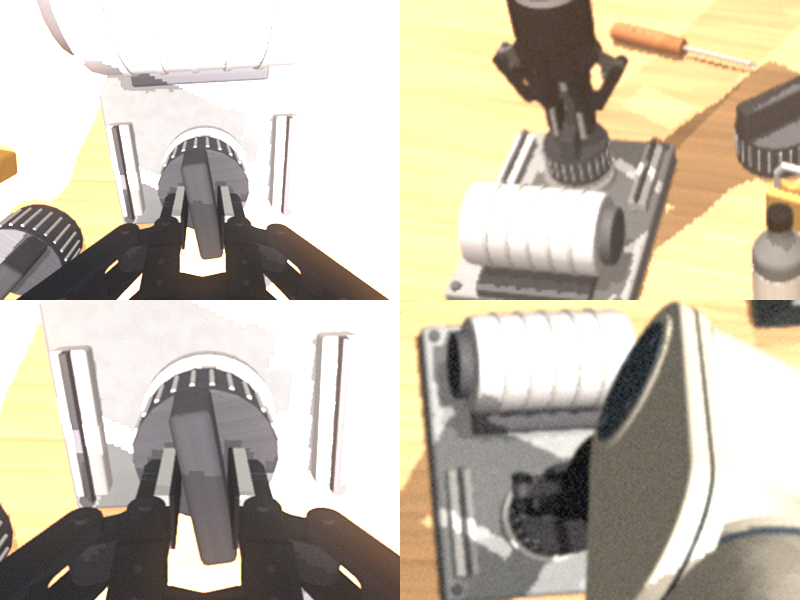

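Emit:
{"method": "arm_command", "body": {"deltas": "0 0 0 0 0 1.5;0 0 0 0 0 3;0 0 0 0 0 4;0 0 0 0 0 4"}}

```text
time_s: 8.1
tool_pos: [0.5386, -0.2188, 0.0931]
tool_rot: [-3.141, 0.056, 0.001]
force: [0.5, -4.4, -0.6]
grip_width: 0.0199
grasp_force: 1.0
```

```bash
python3 st.py
```

```text
8.1 [ 0.5  -4.44 -0.59] [-0.441 -0.011 -0.003] 0.019910391545990624 0.9589627776878018 1.2000413897779807 [  0.2  -55.66 -20.46   0.41   0.55   0.23]
```

Emit:
{"method": "arm_command", "body": {"deltas": "0 0 0 0 0 0;0 0 0 0 0 0;0 0 0 0 0 0;0 0 0 0 0 0", "fingers": 0.6}}

```text
time_s: 8.5
tool_pos: [0.5389, -0.2189, 0.0933]
tool_rot: [-3.141, 0.055, 0.0]
force: [-0.1, -0.5, 0.5]
grip_width: 0.0515
grasp_force: 0.0
```

```bash
python3 st.py
python3 - <<'E'
from workcell import robot
from h import *
i=robot.camera_info("wrist");w=robot.read_camera("wrist")[:,:,::-1].copy();S=robot.camera_info("scene");s=robot.read_camera("scene")[:,:,::-1].copy()
import pickle;pickle.dump(i,open("w3.pkl","wb"));cv2.imwrite("pics/w3.png",w);cv2.imwrite("pics/s3.png",s)
c=np.array([.5388,-.2195])
def ring(z,r):return [np.append(c+r*np.array([np.cos(t),np.sin(t)]),z) for t in np.linspace(0,6.28,80)]
k=3
w=cv2.convertScaleAbs(cv2.resize(w[200:400,230:430],None,fx=k,fy=k,interpolation=cv2.INTER_CUBIC),alpha=2.2)[:,:400] if 0 else w
W=cv2.convertScaleAbs(cv2.resize(w[200:450,200:450],None,fx=2,fy=2),alpha=1.8)
q=cv2.convertScaleAbs(cv2.resize(s[190:260,170:240],None,fx=4.25,fy=4.25,interpolation=cv2.INTER_CUBIC),alpha=1.8)
o=q.copy();
for z,col in((.083,(0,0,255)),(.076,(0,255,0))):
    cv2.polylines(o,[((proj(S,ring(z,.034))-[170,190])*4.25).astype(np.int32)],True,col,1)
    cv2.polylines(W,[((proj(i,ring(z,.034))-[200,200])*2).astype(np.int32)],True,col,1)
a=np.vstack([q,o]);a=cv2.resize(a,(a.shape[1]*500//a.shape[0],500))
cv2.imwrite("pics/m3.png",np.hstack([W,a]));print(a.shape)
E
```

```text
8.5 [-0.06 -0.5   0.5 ] [-0.003 -0.024  0.05 ] 0.05149579369454577 0.0 1.1994047951950049 [ 1.000e-02 -5.561e+01 -2.057e+01  0.000e+00  1.000e-02 -0.000e+00]
(500, 250, 3)
```

View pics/m3.png

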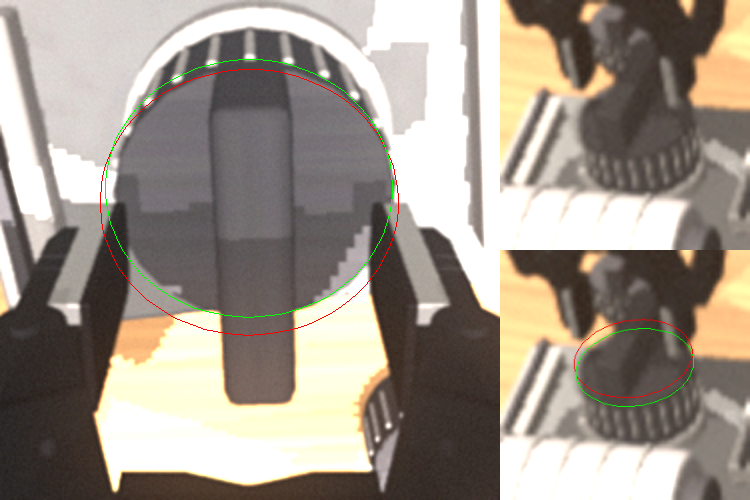

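With the fingers open, the disc rim fits the green ring (top at 76 mm, home) in both the wrist view (rim top ~y=60 px) and the scene view, not the red one (83 mm): the knob has dropped. Retreating with fingers shut to above the bar key.

Emit:
{"method": "arm_command", "body": {"deltas": "0 0 -40 0 0 0;0 0 -85 0 0 0;0 0 -130 0 0 0;0 0 -155 0 0 0;-136 -427 -155 0 0 0;-136 -427 -155 0 0 0;-136 -427 -155 0 0 0;-136 -427 -155 0 0 0;-136 -427 -155 0 0 0;-136 -427 -155 0 0 0;-136 -427 -155 0 0 0;-136 -427 -155 0 0 0;-136 -427 -155 0 0 0;-136 -427 -155 0 0 0;-136 -427 -155 0 0 0;-136 -427 -155 0 0 0;-136 -427 -155 0 0 0"}}

```text
time_s: 10.3
tool_pos: [0.4184, 0.2113, 0.2483]
tool_rot: [3.141, -0.058, -0.0]
force: [0.2, -0.4, 0.8]
grip_width: 0.0508
grasp_force: 0.0
```

```bash
python3 - <<'E'
from workcell import robot
from h import *
S=robot.camera_info("scene");s=robot.read_camera("scene")[:,:,::-1].copy();T=robot.camera_info("top");t=robot.read_camera("top")[:,:,::-1].copy()
i=robot.camera_info("wrist");w=robot.read_camera("wrist")[:,:,::-1].copy()
cv2.imwrite("pics/s4.png",s);cv2.imwrite("pics/t4.png",t);cv2.imwrite("pics/w4.png",w)
c=np.array([.5388,-.2195])
def ring(z,r):return [np.append(c+r*np.array([np.cos(a),np.sin(a)]),z) for a in np.linspace(0,6.28,80)]
def cr(im,x,y,n,I=None):
    k=300/n;o=cv2.convertScaleAbs(cv2.resize(im[y:y+n,x:x+n],None,fx=k,fy=k,interpolation=cv2.INTER_CUBIC),alpha=1.8,beta=10)
    if I:
        for z,col in((.083,(0,0,255)),(.076,(0,255,0))):cv2.polylines(o,[((proj(I,ring(z,.034))-[x,y])*k).astype(np.int32)],True,col,1)
    return o
s0=cv2.imread("pics/scene0.png");t0=cv2.imread("pics/top0.png")
for n,X in(("bar",(.4182,.2131,.07)),("square",(.5042,.2856,.07)),("round",(.4249,.2923,.07)),("cross",(.4977,.2063,.07))):
    p=proj(i,[X])[0];print(n,p.round(1));cv2.circle(w,tuple(int(v) for v in p),4,(0,0,255),-1)
a=np.hstack([cr(s0,165,190,80,S),cr(s,165,190,80,S)]);b=np.hstack([cr(t0,415,215,80,T),cr(t,415,215,80,T)])
a=np.vstack([a,b]);a=cv2.resize(a,(450,450));cv2.imwrite("pics/m4.png",np.hstack([a,cv2.resize(w,(350,262)).repeat(1,0) if 0 else cv2.copyMakeBorder(cv2.resize(w,(350,262)),0,188,0,0,0)]))
E
python3 st.py
```

```text
bar [321.5 212.1]
square [227.7 112.7]
round [230.9 208.1]
cross [325.9 117. ]
10.45 [ 0.14  0.2  -1.02] [-0.031  0.017  0.012] 0.05117580940600634 0.0 2.050510366567793 [  0.09 -38.08 -26.79   0.     0.    -0.  ]
```

View pics/m4.png

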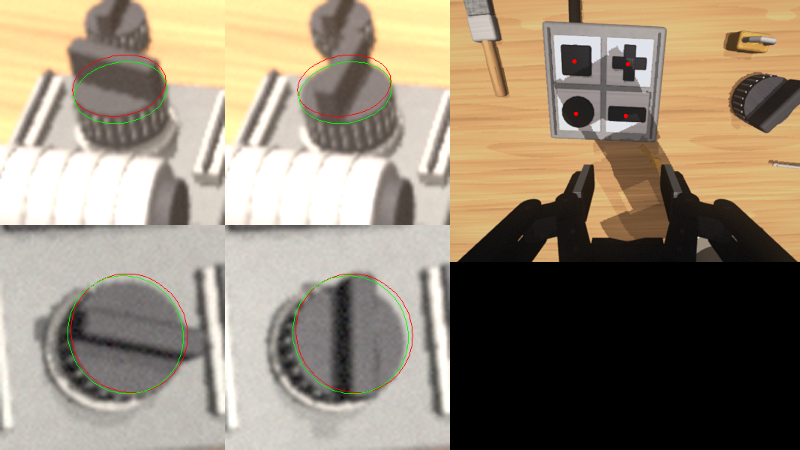

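Wrist dots lie on the key centres (bar 321,212 px). The knob rings in the small crops are hard to separate by eye, so I'll check the drop numerically.

Run:
```python
from workcell import robot
from h import *
S=robot.camera_info("scene");g=[cv2.imread(f"pics/{n}.png",0).astype(np.float32) for n in("scene0","s4")]
print("expected drop px",proj(S,[(.5388,-.2195,.04)])[0]-proj(S,[(.5388,-.2195,.047)])[0])
c=np.array([.5388,-.2195])
# intensity along knob's cylinder surface, averaged over scene-facing arc, vs height
C=-cv2.Rodrigues(S['rvec'])[0].T@S['tvec'];a0=np.arctan2(*(C[:2]-c)[::-1])
Z=np.arange(.030,.100,.0025)
for im in g:
    r=[]
    for z in Z:
        P=[np.append(c+.034*np.array([np.cos(a),np.sin(a)]),z) for a in a0+np.linspace(-.9,.9,60)]
        p=proj(S,P).astype(np.float32);r.append(cv2.remap(im,p[:,0],p[:,1],cv2.INTER_LINEAR).mean())
    print([f"{1000*z:.0f}:{v:.0f}" for z,v in zip(Z,r)])
```

```text
expected drop px [0.45630631 2.3963239 ]
['30:133', '32:128', '35:122', '38:117', '40:111', '43:104', '45:92', '48:79', '50:66', '53:54', '55:45', '58:43', '60:46', '63:49', '65:50', '68:50', '70:50', '73:49', '75:50', '78:52', '80:53', '83:51', '85:51', '88:57', '90:61', '93:60', '95:59', '98:57', '100:56']
['30:136', '32:130', '35:124', '38:119', '40:113', '43:102', '45:83', '48:60', '50:47', '53:48', '55:51', '58:51', '60:51', '63:52', '65:52', '68:52', '70:52', '73:52', '75:50', '78:48', '80:54', '83:58', '85:59', '88:58', '90:58', '93:57', '95:56', '98:56', '100:54']
```

The knob's rim and foot both read 7 mm lower than at the start (top edge ~86→79, foot ~57→50), so it is home. Now the bar key.

Emit:
{"method": "arm_command", "body": {"deltas": "0 -1.5 40 0 0 0;0 -1.5 80 0 0 0;0 -1.5 120 0 0 0;0 -1.5 150 0 0 0;0 -1.5 165 0 0 0;0 -1.5 172 0 0 0;0 -1.5 175 0 0 0;0 -1.5 178 0 0 0;0 -1.5 181 0 0 0;0 -1.5 183 0 0 0;0 -1.5 185 0 0 0;0 -1.5 186 0 0 0;0 -1.5 186 0 0 0", "fingers": 0}}

```text
time_s: 11.75
tool_pos: [0.4189, 0.2142, 0.0627]
tool_rot: [-3.141, 0.055, -0.002]
force: [2.7, -0.7, 4.6]
grip_width: 0.0003
grasp_force: 2.2
```

```bash
python3 st.py
```

```text
11.75 [ 2.73 -0.65  4.61] [-0.399 -0.408  0.005] 0.0003193531221674955 2.1866538003087044 2.0535375758633854 [  1.33 -43.71 -12.82   0.48   0.36   0.  ]
```

Emit:
{"method": "arm_command", "body": {"deltas": "0 0 1 0 0 0;0 0 2 0 0 0;0 0 2.5 0 0 0;0 0 2.5 0 0 0"}}

```text
time_s: 12.15
tool_pos: [0.4189, 0.2143, 0.0616]
tool_rot: [-3.14, 0.055, -0.003]
force: [-2.9, -4.8, 29.2]
grip_width: 0.0002
grasp_force: 14.2
```

```bash
python3 st.py
```

```text
12.15 [-2.88 -4.84 29.18] [-0.801  0.507  0.008] 0.00017690954240587062 14.190378779894672 2.053524466391641 [  1.37 -33.88 -12.11   0.51  -1.3    0.  ]
```

Bar key bottomed (29 N). Next, lift and press the square key.

Emit:
{"method": "arm_command", "body": {"deltas": "0 0 -15 0 0 0;0 0 -50 0 0 0;41 -38 -50 0 0 0;83 -75 -50 0 0 0;83 -75 -50 0 0 0;83 -75 -50 0 0 0;83 -75 -30 0 0 0;83 -75 -15 0 0 0;83 -75 -9 0 0 0;83 -75 -6 0 0 0;83 -75 -4 0 0 0;83 -75 -2 0 0 0;83 -75 -1 0 0 0;83 -75 -0.5 0 0 0;83 -75 -0.5 0 0 0"}}

```text
time_s: 13.65
tool_pos: [0.5036, 0.2859, 0.0619]
tool_rot: [3.141, -0.055, 0.0]
force: [-6.3, -3.8, 15.4]
grip_width: -0.0001
grasp_force: 7.6
```

```bash
python3 st.py
```

```text
13.65 [-6.27 -3.78 15.36] [-0.637  1.042 -0.033] -8.296851445146635e-05 7.636609014880378 2.101738641202377 [  0.18 -49.38 -19.78   0.09  -2.07  -0.  ]
```

Square key bottomed (15 N at the same depth). Now the round key.

Emit:
{"method": "arm_command", "body": {"deltas": "0 0 -15 0 0 0;0 0 -50 0 0 0;-40 -2 -50 0 0 0;-79 -4 -50 0 0 0;-79 -4 -50 0 0 0;-79 -4 -50 0 0 0;-79 -4 -30 0 0 0;-79 -4 -15 0 0 0;-79 -4 -9 0 0 0;-79 -4 -6 0 0 0;-79 -4 -4 0 0 0;-79 -4 -2 0 0 0;-79 -4 -1 0 0 0;-79 -4 0 0 0 0;-79 -4 0.5 0 0 0;-79 -4 0.5 0 0 0"}}

```text
time_s: 15.25
tool_pos: [0.4259, 0.2931, 0.0618]
tool_rot: [-3.14, 0.055, -0.003]
force: [-1.6, -5.3, 20.4]
grip_width: 0.0002
grasp_force: 10.3
```

```bash
python3 st.py
```

```text
15.25 [-1.65 -5.27 20.35] [-0.922  0.198 -0.025] 0.00020462904849486043 10.309791510226205 2.1861302944208156 [  1.92 -40.9  -14.75   0.69  -1.24   0.  ]
```

Round key bottomed (20 N). Lift clear, check and hand in.

Emit:
{"method": "arm_command", "body": {"deltas": "0 0 -20 0 0 0;0 0 -60 0 0 0;0 0 -110 0 0 0;0 0 -150 0 0 0;0 0 -150 0 0 0;0 0 -150 0 0 0;0 0 -150 0 0 0"}}

```text
time_s: 15.95
tool_pos: [0.424, 0.2923, 0.2087]
tool_rot: [3.14, -0.055, -0.003]
force: [-0.5, 0.2, -0.2]
grip_width: -0.0001
grasp_force: 0.0
```

```bash
python3 st.py; python3 -c "
from workcell import robot
print(robot.job_done())"
```

```text
15.95 [-0.52  0.25 -0.22] [-0.007 -0.009  0.016] -5.1550698329525295e-05 0.0 2.1861910983536768 [ 1.000e-02 -4.603e+01 -2.601e+01  0.000e+00 -2.000e-02 -0.000e+00]
the job is handed in; nothing more can be done
None
```

The knob measured 7 mm lower (fully home), the bar, square and round keys were each pressed to the stop in order and released, and the job was handed in at about 16 s; no verdict came back.

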